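# Hang the panel carrier in the bench dryer without swing

### The arm

A 6-joint arm with a two-finger parallel gripper is mounted at the origin on the work surface. World frame = base frame: x ahead of the robot, y to its left, z up, the work surface at z = 0. Lengths are in m, angles in degrees, forces in N, time in s.
With the tool pointing down it reaches from about 0.25 to 0.725 m from the base axis. Payload 9.7 kg.
Tool frame: the origin (TCP) lies midway between the tips of the shut fingers; the grasp point (between the pads) lies 19 mm behind it; z points along the fingers, y is the line along which they close (so a half turn about z gives the same grasp; the last joint's range is limited). The gripper opens to 85 mm and grips with 20 to 120 N. Pads are 22 mm wide; open, the fingers measure 114 mm over their backs; the gripper's body (76 mm by 85 mm) begins 54 mm behind the grasp point. The pads swing forward as they close: fully open they stand 13 mm farther back than shut.
Start: joints at [-75.516, 4.979, 10.078, 95.1, 0, 90], TCP at [0.138, -0.533, 0.207] pointing down, gripper open.
Joint ranges: [-179.16, 179.16], [-48.56, 103.87], [-65.8, 70.77], [-126.05, 130.52], [-82.76, 87.17], [-180, 180]. Speed limits (degrees/s): [127.2, 127.2, 147.25, 180, 180, 180].

### API

Orientations are given as [roll, pitch, yaw] about the fixed x, y, z axes, in that order (R = Rz(yaw) Ry(pitch) Rx(roll)).
In Python, from workcell import readout, imaging, bot, spotter gives the robot as it stands.
- The arm moves only by the shell command python3 -m jog 'ROWS' [FORCE]. ROWS is JSON, a list of rows, each an object with "rotation": the turn, a rotation vector about the world's x, y, z in degrees, a list of three; "translation": the shift along the world's x, y, z in mm, a list of three; "grip": the finger opening in mm, from 0 to 85.4. In form: [{"rotation": [wx, wy, wz], "translation": [dx, dy, dz], "grip": grip}, ...]. A call has 1 to 20 rows; each row is the pose to reach, as a shift and turn from the pose commanded when the call began; what a row does not reach only later rows make up. A row lasts 1/10 s, in which the tool goes at most 50 mm and 8.59 degrees, less where a joint would pass 70% of its speed; a pose out of reach is approached as far as the arm can. A call with a gripper value outside its range is refused whole. The fingers move at their own pace and stop on an object; FORCE is the grip in N (left out, the last holds). Time passes only in rows, so rows that repeat a pose let the fingers close. It gives the time, the measured TCP pose, the force, the opening and the grip force at its end, in the units of the state.
- readout.get_obs(): the state, without advancing time (a new reading comes with each control period).
- imaging.camera(name): name is "side" or "top" or "wrist"; returns (picture, depth): 480x640x3 uint8, red, green, blue; 480x640 float32, m along the optical axis (not along the pixel's ray), 0 where there is no reading.
- imaging.camera_info(name): a dict with "vertical_fov" (degrees; the focal length in pixels is half the picture's height over the tangent of half this angle, whatever the lens; pixels are square), "cx", "cy" (the principal point, pixels), "extrinsics" (4x4, takes a point from camera to world coordinates); the wrist camera has in their place "tool_from_camera" (4x4, takes a point from camera to tool coordinates, whose origin is the TCP and whose axes are the flange's). Camera axes: x right, y down, z forward; pixel columns grow to the right and rows downward; lengths in m; the calibration is good to about 2 mm. A picture is of the moment at which its call begins: read the wrist's pose just before it. camera_info takes no time and is no camera call.
- bot.job_done(): hands the job in; it is judged then, once.
Trained networks look in the newest picture that a camera, given by its name, has taken for a name from the list of things; names that differ only in an ending like _2 or _b are one class to them, and where a whole thing is asked for, a point or a joint stands for the part that bears it (a point fixed in the world has none). Each returns a list of dicts, best first, with "confidence" (0 to 1); they miss things now and then, are a little off and sometimes report something else, mostly with a low value. They report only what shows in the picture. A call takes as long as a camera call. They do not tell look-alikes from the thing itself.
- spotter.spot_in(camera, target): "box" ([centre column, centre row, width, height] in pixels, round what is visible of it).
- spotter.mark_of(camera, target): "uv" ([column, row] in pixels: a listed point, or the origin of a listed thing).
The state is a dict: "time": time; "q": joint angles; "qd": joint speeds; "joint_efforts": joint torques, N m; "ee_pos": TCP position; "tcp_rot": TCP orientation; "wrist_force": force on the tool from outside, world axes, zero at the start; "torque": the same for the moment, N m; "opening": finger opening in m; "grasp_force": force on a finger pad.
Only numpy, scipy, OpenCV 4.12 (cv2) and the standard library are available. Lean on these libraries where they do the work, as an engineer would, in place of code of your own. Each camera call takes 0.05 s, during which the arm holds its last target. There are 200 camera calls.

### The job

Take the blue carrier of test panels off the drain stand by the black grip of its bail, carry it over to the bench dryer and calm its swing there: hold it over the dryer's forks, lifted clear of them, until it has hung practically still for two full seconds. Then lower it into the drying well so that the crossbar lies down in both forks, let go and leave it hanging still. Handle it by the black grip only, without touching the carrier or its panels; do not rest or knock the carrier on anything on the way, do not let it swing wildly, and leave the other things on the bench where they are.

Things in the scene. Friction and masses are not known exactly. Their poses are not given: they have to be found in the camera images.
- hanger: The part to grasp: flat steel crossbar 196 x 24 x 14 mm (x, y, z) with a black grip sleeve 60 x 26 x 18 mm on its middle and a bail arm going down at 54 mm to either side. Origin: centre of crossbar and grip. x along the crossbar, y across it, z up. The carrier hangs between the arms on free pivots, on a line along x, 135 mm below the origin. Hanger 0.16 kg, all together 0.84 kg.
- swing (a joint): Carrier's angle on the bail, rad: 0 = upright (its rest when free), positive = foot swung to the hanger's +y. Starts near -0.3, held tipped by the drip bar; lifted some 14 mm it slips off and swings. Nearly frictionless, takes over a minute to die away. Nominally angle'' = -(9.81*angle + a)/0.41, a = acceleration of the hanger along its +y; period 1.3 s (1.2 to 1.4, unknown panel mass).
- carrier: Blue frame with a low tray at the foot, four steel rods and a top rim, holding five upright test panels; 90 mm along the hanger's x, 70 mm along its y, 200 mm tall. Origin: on the pivot line midway between the pivots, 115 mm above the foot, 85 mm below the top; z up along it. 0.48 kg, the panels 0.2 kg more (0.14 to 0.28); nominal centre of mass 17 mm below the pivots.
- carrier_foot (a point): Centre of the underside of the carrier.
- drain_stand: Drain stand: white tray 220 (x) x 180 (y) x 16 mm with two aluminium forked posts 88 mm either side of its centre along x (20 mm wide, 48 mm at the fork head; slots as on the dryer) and between them, low down, a steel drip bar along x that keeps the hung carrier tipped. Origin: centre of the underside.
- drain_seat (a point): Where the hanger's origin lies when its crossbar is down in the drain stand's forks: 280 mm above the bench.
- dryer: Bench dryer: white housing 220 (x) x 210 (y) x 65 mm high with an open well in its top (140 x 130 mm, floor 12 mm above the bench), two forked posts 88 mm either side of the centre along x. Each fork is an open slot 32 mm wide along y, 16 mm deep, with orange flared lips up to 29 mm above the slot's floor. Origin: centre of the underside. The hanger may hang either way round.
- dryer_seat (a point): Where the hanger's origin lies when the crossbar is down in both forks of the dryer: 290 mm above the bench, 7 mm above the slot floors. The crossbar is clear of the lips when the hanger's origin is 25 mm or more above this point. Between the posts the bail arms have 24 mm to spare on each side, so bring the hanger in, and out of the drain stand, along y. Axes as the dryer's.
- table: The black bench top, z = 0 at its upper side.
- amber_bottle: Amber reagent bottle, 64 mm diameter, 110 mm tall, a bystander. Origin: centre of its underside.
- cone_foot: Dark steel cone foot, 60 mm diameter, 36 mm tall, a bystander. Origin: centre of its underside.
- sample_jar: Low glass jar with a green lid, 60 mm diameter, 45 mm tall, a bystander. Origin: centre of its underside.
There are look-alikes about, which are no part of the job. Several things have the shape of the hanger; the one meant has the colours described above.

How it is judged:
By the outcome, as a careful person would: the job done as asked, in the order asked, and still so for the second after the job is handed in, with the robot touching nothing.
It also fails if it takes over 54 s, if anything falls off the work surface, if the arm or the gripper's body presses on something with over 40 N, if the wrist force passes 120 N, or if a joint passes its speed limit or range.

## Working session

There is one attempt and no reset: what is moved stays moved. The work goes in short steps, Python scripts to look and compute and a shell command to move; the robot and the scene stay as the last step left them, time stands still between calls to the robot, and variables do not carry over. Pictures are saved under pics/ and viewed, at most 10 in all, crops included, and the job is handed in when it is done.

```bash
ls; mkdir -p pics
python3 - <<'E'
from workcell import readout, imaging, spotter
import cv2,numpy as np
print(readout.get_obs())
ims=[]
for c in ["side","top"]:
    p,d=imaging.camera(c); np.savez(f"pics/{c}0.npz",p=p,d=d)
    cv2.imwrite(f"pics/{c}0.png",p[:,:,::-1])
    i=imaging.camera_info(c); print(c,i["vertical_fov"],i["cx"],i["cy"],np.round(i["extrinsics"],3).tolist())
    for t in ["hanger","carrier","drain_stand","dryer","drain_seat","dryer_seat","carrier_foot"]:
        print(c,t,[(np.round(r["uv"]).tolist(),round(r["confidence"],2)) for r in spotter.mark_of(c,t)])
E
```

```text
pics
{'time': 0.0, 'q': array([-7.55144804e+01,  5.01111404e+00,  1.00348206e+01,  9.50984322e+01,
       -6.28699656e-04,  8.99990841e+01]), 'qd': array([ 0.02752271,  0.00266001,  0.09732421, -0.07832425, -0.01495957,
       -0.03760929]), 'joint_efforts': array([ 2.99103849e-03, -5.20394647e+01,  4.64797318e+01,  1.65654626e-02,
        3.95705570e-05,  3.93572364e-06]), 'ee_pos': array([ 0.13750846, -0.53227424,  0.20618623]), 'tcp_rot': array([-1.79925274e+02,  6.27504632e-04,  1.44864363e+01]), 'wrist_force': array([-0.7521309 , -0.01862158, -0.53062546]), 'torque': array([ 0.00756886, -0.0186176 , -0.03246946]), 'grasp_force': 0.0, 'opening': 0.08544606625426107}
side 45.13984305661236 317.7685918361062 237.59804201759314 [[-0.771, -0.359, 0.526, -0.184], [-0.637, 0.422, -0.646, 0.789], [0.01, -0.833, -0.554, 0.948], [0.0, 0.0, 0.0, 1.0]]
side hanger [([353.0, 180.0], 0.77), ([432.0, 166.0], 0.69), ([359.0, 257.0], 0.27)]
side carrier [([424.0, 207.0], 0.76), ([349.0, 229.0], 0.58)]
side drain_stand [([348.0, 267.0], 0.94)]
side dryer [([185.0, 377.0], 0.73)]
side drain_seat []
side dryer_seat []
side carrier_foot [([360.0, 258.0], 0.88)]
top 46.26472078142507 322.0663028807729 239.47799462009414 [[0.02, -0.993, 0.114, 0.402], [-0.999, -0.023, -0.024, -0.081], [0.027, -0.113, -0.993, 1.417], [0.0, 0.0, 0.0, 1.0]]
top hanger [([506.0, 279.0], 0.78), ([387.0, 233.0], 0.63), ([405.0, 360.0], 0.55)]
top carrier [([382.0, 236.0], 0.95), ([395.0, 350.0], 0.87), ([485.0, 275.0], 0.82)]
top drain_stand [([376.0, 244.0], 0.85)]
top dryer [([163.0, 224.0], 0.96)]
top drain_seat [([393.0, 228.0], 0.61)]
top dryer_seat [([127.0, 206.0], 0.73)]
top carrier_foot [([391.0, 247.0], 0.96), ([468.0, 278.0], 0.58), ([390.0, 348.0], 0.56)]
```

View pics/side0.png

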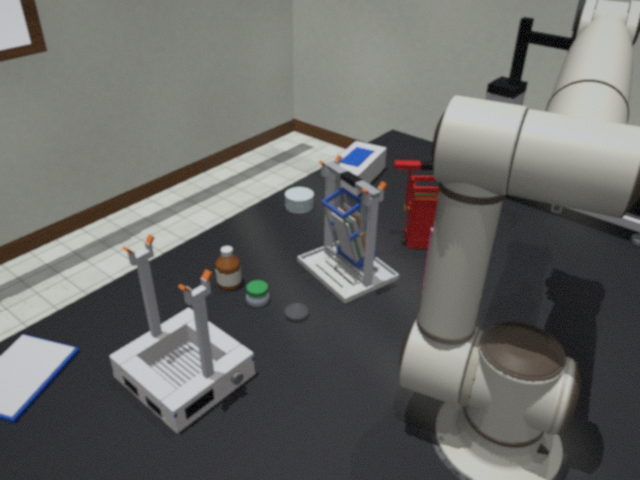

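View pics/top0.png

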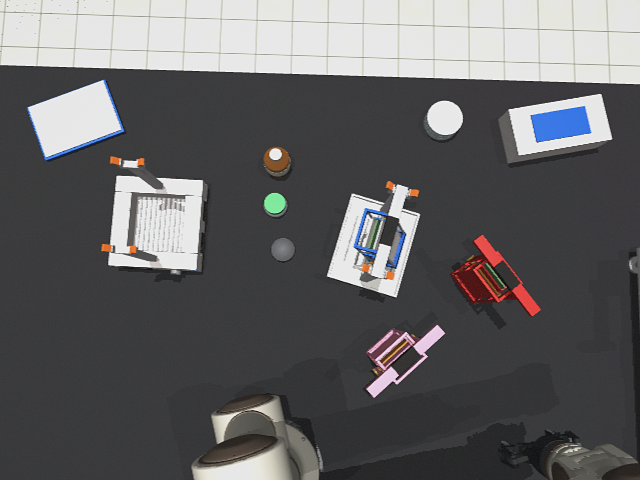

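The hanger-shaped things in the top view are the blue carrier with steel bar and black grip at (390,232), a red one at (497,275) and a pink one at (405,360). Only the one at (390,232), on the drain stand, fits the description. The dryer is at (158,222), and the bottle, jar and cone foot lie between at columns 275–283.

```bash
cat > h.py <<'E'
import numpy as np,cv2
from workcell import imaging
def cloud(c,d):
    i=imaging.camera_info(c); f=240/np.tan(np.radians(i["vertical_fov"]/2))
    v,u=np.mgrid[:480,:640]; P=np.dstack([(u-i["cx"])/f*d,(v-i["cy"])/f*d,d])
    E=np.array(i["extrinsics"]); W=P@E[:3,:3].T+E[:3,3]; W[d<=0]=np.nan; return W
def project(c,X):
    i=imaging.camera_info(c); f=240/np.tan(np.radians(i["vertical_fov"]/2))
    E=np.linalg.inv(np.array(i["extrinsics"])); p=np.atleast_2d(X)@E[:3,:3].T+E[:3,3]
    return np.c_[p[:,0]/p[:,2]*f+i["cx"],p[:,1]/p[:,2]*f+i["cy"]]
E
python3 - <<'E'
from h import *
for c,boxes in dict(top=[("drain",330,180,430,300),("dryer",90,145,215,285)],side=[("drain",310,145,400,300),("dryer",105,230,260,425)]).items():
    z=np.load(f"pics/{c}0.npz"); p,d=z["p"].astype(int),z["d"]; W=cloud(c,d)
    R,G,B=p[...,0],p[...,1],p[...,2]
    for n,u0,v0,u1,v1 in boxes:
        m=np.zeros((480,640),bool); m[v0:v1,u0:u1]=1
        m&=np.isfinite(W[...,0])
        o=m&(R>150)&(G<140)&(B<100)
        k,l,s,cc=cv2.connectedComponentsWithStats(o.astype(np.uint8))
        for j in range(1,k):
            if s[j,4]>8:
                q=W[l==j]; print(c,n,"orange",cc[j].round(),s[j,4],np.nanmedian(q,0).round(4),"zmax",np.nanpercentile(q[:,2],90).round(3))
        hh=m&(W[...,2]>0.255)&(W[...,2]<0.33)
        if n=="drain":
            b=hh&(p.sum(2)<150)
            q=W[b]; print(c,"grip black",len(q),np.median(q,0).round(4),q.min(0).round(3),q.max(0).round(3))
            r=cv2.minAreaRect(q[:,:2].astype(np.float32)*1000);print(r)
        # base outline
        zz=(.008,.03) if n=="drain" else (.055,.075)
        b=m&(W[...,2]>zz[0])&(W[...,2]<zz[1])&(p.min(2)>100)
        print(c,n,"base",b.sum(),cv2.minAreaRect(W[b][:,:2].astype(np.float32)*1000))
p=np.load("pics/top0.npz")["p"]
cv2.imwrite("pics/crop1.png",cv2.resize(p[170:310,320:550,::-1],None,fx=3.4,fy=3.4,interpolation=2))
E
```

```text
top drain orange [389. 185.] 48 [ 0.6451 -0.2438  0.2994] zmax 0.302
top drain orange [414. 192.] 55 [ 0.6312 -0.2933  0.2977] zmax 0.302
top drain orange [365. 268.] 45 [ 0.4752 -0.1951  0.2993] zmax 0.303
top drain orange [390. 275.] 52 [ 0.4623 -0.2453  0.2968] zmax 0.302
top grip black 89 [ 0.5535 -0.2401  0.2888] [ 0.461 -0.262  0.272] [ 0.584 -0.214  0.294]
((520.1901245117188, -235.0868377685547), (24.596467971801758, 126.4143295288086), 74.29747772216797)
top drain base 1634 ((553.58251953125, -246.24688720703125), (180.96661376953125, 221.21485900878906), 74.29804992675781)
top dryer orange [114. 160.] 59 [0.6803 0.3105 0.3087] zmax 0.312
top dryer orange [141. 161.] 40 [0.6783 0.258  0.3089] zmax 0.313
top dryer orange [106. 247.] 65 [0.5043 0.3158 0.3074] zmax 0.312
top dryer orange [133. 249.] 42 [0.5019 0.2624 0.3096] zmax 0.313
top dryer base 4209 ((591.099609375, 287.9970703125), (211.71238708496094, 220.20606994628906), 88.25904083251953)
side drain orange [338. 158.] 15 [ 0.6313 -0.2925  0.2957] zmax 0.299
side drain orange [397. 162.] 19 [ 0.5429 -0.4386  0.2574] zmax 0.259
side drain orange [382. 185.] 31 [ 0.4642 -0.2443  0.2961] zmax 0.301
side grip black 122 [ 0.5523 -0.2358  0.2878] [ 0.53  -0.251  0.276] [ 0.583 -0.224  0.293]
((554.3023071289062, -241.22647094726562), (23.785381317138672, 56.02166748046875), 76.57433319091797)
side drain base 1193 ((664.9644165039062, -384.935791015625), (234.29782104492188, 639.6500244140625), 43.59886169433594)
side dryer orange [149. 239.] 30 [0.6775 0.2607 0.3066] zmax 0.31
side dryer orange [206. 274.] 53 [0.5037 0.2667 0.3067] zmax 0.312
side dryer orange [182. 287.] 21 [0.5052 0.3206 0.3102] zmax 0.312
side dryer base 4775 ((599.805908203125, 213.7176971435547), (247.3388671875, 387.83837890625), 6.014666557312012)
```

View pics/crop1.png

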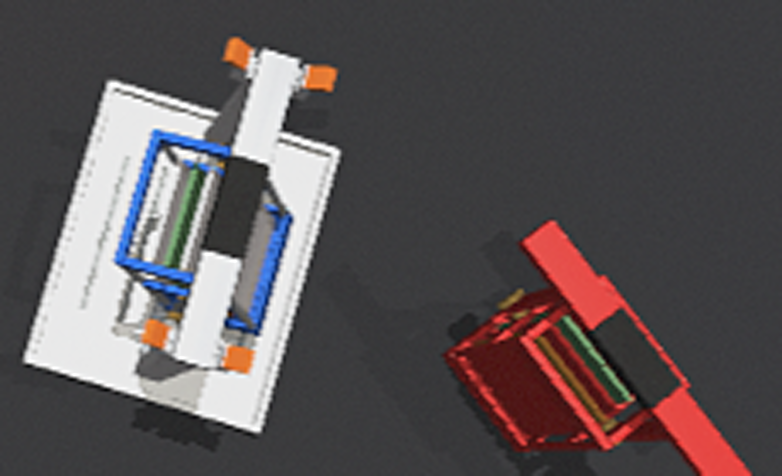

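The crop confirms it: the blue frame with the steel bar and black grip (crop (237,205), full picture about (390,231)) hangs on the white stand. The neighbour is red all over. I raise the arm first and check which way the last joint turns.

```bash
python3 -m jog '[{"rotation":[0,0,8],"translation":[0,0,50],"grip":85},{"rotation":[0,0,16],"translation":[0,0,100],"grip":85},{"rotation":[0,0,24],"translation":[0,0,150],"grip":85},{"rotation":[0,0,30],"translation":[0,0,190],"grip":85}]' 70; python3 -c "
from workcell import readout as r;o=r.get_obs();print(o['q'],o['ee_pos'],o['tcp_rot'])"
```

```text
time: 1.2
ee_pos: [0.1374, -0.5319, 0.3999]
tcp_rot: [179.9, 0.1, 44.8]
wrist_force: [0.1, -1.5, 0.2]
opening: 0.0847
grasp_force: 0.0
[-7.55151650e+01  1.60978344e+01  4.60029826e+01  1.19762150e+02
  5.00050457e-05  5.96841744e+01] [ 0.13740363 -0.53188004  0.39987834] [1.79876530e+02 7.21375384e-02 4.48005830e+01]
```

```bash
python3 -m jog '[{"rotation":[0,0,8.5],"translation":[20,15,0],"grip":85},{"rotation":[0,0,17],"translation":[50,35,0],"grip":85},{"rotation":[0,0,25.5],"translation":[90,62,0],"grip":85},{"rotation":[0,0,34],"translation":[130,90,0],"grip":85},{"rotation":[0,0,42.5],"translation":[170,118,0],"grip":85},{"rotation":[0,0,51],"translation":[210,146,0],"grip":85},{"rotation":[0,0,59.5],"translation":[250,174,0],"grip":85},{"rotation":[0,0,68],"translation":[290,202,0],"grip":85},{"rotation":[0,0,76.5],"translation":[325,227,0],"grip":85},{"rotation":[0,0,85],"translation":[355,248,0],"grip":85},{"rotation":[0,0,93.5],"translation":[380,265,0],"grip":85},{"rotation":[0,0,102],"translation":[400,279,0],"grip":85},{"rotation":[0,0,110.5],"translation":[410,286,0],"grip":85},{"rotation":[0,0,119.7],"translation":[415.5,290,0],"grip":85},{"rotation":[0,0,119.7],"translation":[415.5,290,0],"grip":85},{"rotation":[0,0,119.7],"translation":[415.5,290,0],"grip":85}]'
python3 - <<'E'
from workcell import readout,imaging
import cv2,numpy as np
o=readout.get_obs();print(o['time'],o['q'].round(1),o['ee_pos'],o['tcp_rot'])
p,d=imaging.camera("wrist");np.savez("pics/w1.npz",p=p,d=d,pos=o['ee_pos'],rot=o['tcp_rot'])
cv2.imwrite("pics/w1.png",p[:,:,::-1])
i=imaging.camera_info("wrist");print(i)
E
```

```text
time: 2.8
ee_pos: [0.553, -0.2426, 0.3968]
tcp_rot: [-180.0, -0.0, 164.0]
wrist_force: [0.3, 0.2, -0.5]
opening: 0.0852
grasp_force: 0.0
2.8 [-23.7  27.1  60.6 123.5  -0.   -7.7] [ 0.55300211 -0.24262877  0.39680424] [-1.79993904e+02 -8.45615665e-03  1.63979309e+02]
{'vertical_fov': 58.52981669858284, 'cx': 317.05448785554336, 'cy': 236.33918485547966, 'tool_from_camera': array([[-2.79405531e-04, -9.62751652e-01, -2.70387090e-01,
         6.95886597e-02],
       [ 9.99999093e-01,  8.72724140e-05, -1.34409871e-03,
        -1.01563375e-03],
       [ 1.31763059e-03, -2.70387220e-01,  9.62750754e-01,
        -1.67564640e-01],
       [ 0.00000000e+00,  0.00000000e+00,  0.00000000e+00,
         1.00000000e+00]])}
```

View pics/w1.png

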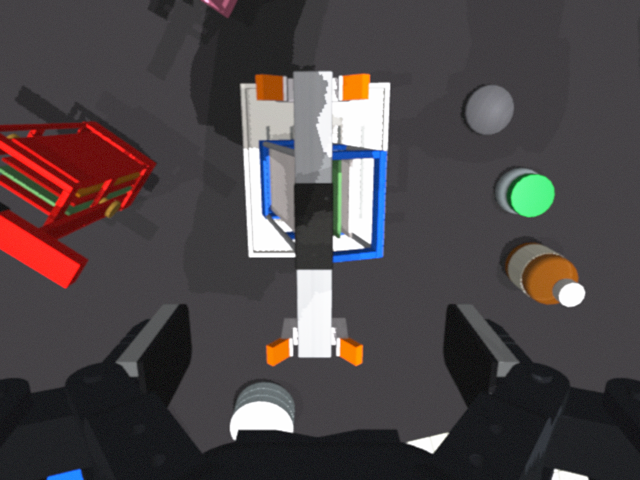

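The wrist view shows the blue carrier's crossbar upright at column 314, with the black grip at (314,225) and orange lips at either end. The rim is at columns 265–383, tipped, so its foot points towards tool -y. Next I refine the grip centre from the depth.

```bash
cat >> h.py <<'E'
from scipy.spatial.transform import Rotation as Ro
def wcloud(d):
    i=imaging.camera_info("wrist"); f=240/np.tan(np.radians(i["vertical_fov"]/2))
    v,u=np.mgrid[:480,:640]; P=np.dstack([(u-i["cx"])/f*d,(v-i["cy"])/f*d,d])
    E=np.array(i["tool_from_camera"]); T=P@E[:3,:3].T+E[:3,3]; T[d<=0]=np.nan; return T
def rim(p,d):
    "tilt measure: blue rim points in tool frame"
    T=wcloud(d); q=p.astype(int); m=(q[...,2]>120)&(q[...,2]>1.8*q[...,0])&(q[...,2]>1.4*q[...,1])&np.isfinite(T[...,0])
    m[300:]=0
    return T[m]
E
python3 - <<'E'
from h import *
z=np.load("pics/w1.npz");p,d=z["p"],z["d"];T=wcloud(d)
R=Ro.from_euler("xyz",z["rot"],degrees=True).as_matrix();W=T@R.T+z["pos"]
m=np.zeros((480,640),bool);m[60:370,285:345]=1;m&=(W[...,2]>.27)&(W[...,2]<.3)
s=p.astype(int); sat=s.max(2)-s.min(2)
g=m&(s.sum(2)<120); b=m&(sat<40)
for n,k in (("grip",g),("bar",b)):
    q=W[k];print(n,len(q),np.median(q,0).round(4),cv2.minAreaRect(q[:,:2].astype(np.float32)*1000),"tool rect",cv2.minAreaRect(T[k][:,:2].astype(np.float32)*1000))
q=rim(p,d);print(len(q),q.mean(0),q.min(0),q.max(0))
E
```

```text
grip 1212 [ 0.5353 -0.2436  0.2895] ((539.0338134765625, -242.57159423828125), (24.395429611206055, 28.210811614990234), 74.25672149658203) tool rect ((13.425712585449219, -3.788571357727051), (24.395479202270508, 28.210988998413086), 89.72238159179688)
bar 11524 [ 0.5417 -0.2432  0.2879] ((553.497314453125, -247.80172729492188), (44.631927490234375, 196.12147521972656), 75.0114974975586) tool rect ((-1.9197998046875, -4.822210311889648), (44.63201141357422, 196.1214141845703), 88.9676742553711)
2747 [-0.00071637  0.01537077  0.22461143] [-0.12611578 -0.06926862  0.10717368] [0.04437105 0.08994408 0.39803839]
```

```bash
python3 -m jog '[{"rotation":[0,0,0],"translation":[0,-1,-25],"grip":85},{"rotation":[0,0,0],"translation":[0.5,-3,-65],"grip":85},{"rotation":[0,0,0],"translation":[0.5,-3,-105],"grip":85},{"rotation":[0,0,0],"translation":[0.5,-3,-128],"grip":85},{"rotation":[0,0,0],"translation":[0.5,-3,-136],"grip":60},{"rotation":[0,0,0],"translation":[0.5,-3,-136],"grip":40},{"rotation":[0,0,0],"translation":[0.5,-3,-136],"grip":30},{"rotation":[0,0,0],"translation":[0.5,-3,-136],"grip":20},{"rotation":[0,0,0],"translation":[0.5,-3,-136],"grip":15},{"rotation":[0,0,0],"translation":[0.5,-3,-136],"grip":15},{"rotation":[0,0,0],"translation":[0.5,-3,-136],"grip":15}]' 70
python3 - <<'E'
from workcell import readout,imaging
import cv2,numpy as np
from h import *
o=readout.get_obs();print(o)
p,d=imaging.camera("wrist");np.savez("pics/w2.npz",p=p,d=d);cv2.imwrite("pics/w2.png",p[:,:,::-1])
E
```

```text
time: 3.95
ee_pos: [0.5542, -0.2457, 0.2631]
tcp_rot: [-180.0, 0.2, 164.2]
wrist_force: [-0.4, 1.5, 5.6]
opening: 0.0217
grasp_force: 68.4
{'time': 3.95, 'q': array([-2.39140974e+01,  1.47342747e+01,  2.75793309e+01,  1.02650570e+02,
        6.33979143e-03, -8.08415992e+00]), 'qd': array([ 0.01987065, -0.05127818,  0.03769347,  0.04679609,  0.1187702 ,
       -0.00206449]), 'joint_efforts': array([-1.93522442e-01, -5.73193216e+01,  4.21929109e+01, -4.07395670e-01,
       -1.17174410e-01,  1.34789257e-04]), 'ee_pos': array([ 0.55415423, -0.24569304,  0.26312171]), 'tcp_rot': array([-179.97892663,    0.19344465,  164.17010884]), 'wrist_force': array([-0.40091731,  1.45357169,  5.58033615]), 'torque': array([0.12686902, 0.11819797, 0.00659227]), 'grasp_force': 68.36147904396057, 'opening': 0.02166667125957673}
```

View pics/w2.png

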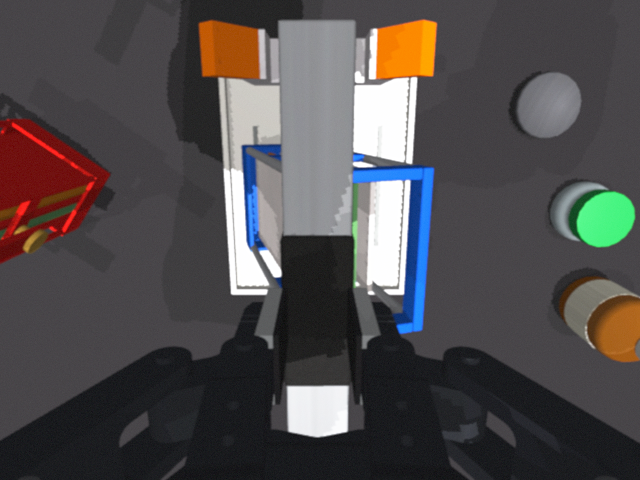

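The black grip sits between the pads (columns 270–362) and the blue rim's edges show at columns 250 and 420, which I can track. Next I lift straight up and record the swing.

```bash
python3 -m jog '[{"rotation":[0,0,0],"translation":[0,0,6],"grip":15},{"rotation":[0,0,0],"translation":[0,0,20],"grip":15},{"rotation":[0,0,0],"translation":[0,0,42],"grip":15},{"rotation":[0,0,0],"translation":[0,0,66],"grip":15},{"rotation":[0,0,0],"translation":[0,0,90],"grip":15},{"rotation":[0,0,0],"translation":[0,0,110],"grip":15},{"rotation":[0,0,0],"translation":[0,0,124],"grip":15},{"rotation":[0,0,0],"translation":[0,0,130],"grip":15}]'
cat >> h.py <<'E'
from scipy.optimize import least_squares
def track(n,tag):
    from workcell import readout
    out=[];D=[]
    for k in range(n):
        o=readout.get_obs(); t=o["time"]; p,d=imaging.camera("wrist"); D.append((p,d))
        q=rim(p,d); q=q[(q[:,2]<.15)&(q[:,2]>-.05)]
        out.append((t,meas(q)))
    np.savez_compressed(f"pics/{tag}.npz",p=np.array([x[0] for x in D]),d=np.array([x[1] for x in D]),t=np.array([x[0] for x in out]))
    return np.array(out)
def meas(q):
    "rim plane tilt from blue points: slope of tool z along tool y on the rim's far cross bar and sides"
    return q[:,1].mean() if len(q) else np.nan
def fit(a,w=None):
    t,y=a[:,0],a[:,1]; best=None
    def lin(w):
        M=np.c_[np.cos(w*t),np.sin(w*t),np.ones_like(t)]; c,*_=np.linalg.lstsq(M,y,rcond=None); return c,np.sqrt(np.mean((M@c-y)**2))
    ws=[w] if w else np.linspace(2*np.pi/1.5,2*np.pi/1.1,200)
    w=min(ws,key=lambda x:lin(x)[1]); return (w,)+lin(w)
E
python3 - <<'E'
from h import *
from workcell import readout
a=track(28,"s1")
np.set_printoptions(suppress=True,precision=4)
print(a.T); print(fit(a)); o=readout.get_obs();print(o["time"],o["ee_pos"],o["opening"],o["wrist_force"])
z=np.load("pics/s1.npz");q=rim(z["p"][10],z["d"][10]);print(np.percentile(q,[0,5,25,50,75,95,100],axis=0))
E
```

```text
time: 4.8
ee_pos: [0.5537, -0.2456, 0.3919]
tcp_rot: [-180.0, 0.0, 164.2]
wrist_force: [0.1, -0.9, -7.5]
opening: 0.0208
grasp_force: 69.4
[[ 4.8     4.85    4.9     4.95    5.      5.05    5.1     5.15    5.2
   5.25    5.3     5.35    5.4     5.45    5.5     5.55    5.6     5.65
   5.7     5.75    5.8     5.85    5.9     5.95    6.      6.05    6.1
   6.15  ]
 [-0.0472 -0.0468 -0.0456 -0.0435 -0.0321 -0.0161 -0.0139 -0.008  -0.0004
   0.0115  0.0228  0.0385  0.0425  0.0434  0.044   0.0436  0.0426  0.0396
   0.0248  0.0122  0.0011 -0.006  -0.0136 -0.0164 -0.0283 -0.0427 -0.0454
  -0.0467]]
(np.float64(4.678662426086215), array([ 0.0374,  0.0265, -0.0012]), np.float64(0.0037904818274952386))
6.2 [ 0.5536 -0.2455  0.3909] 0.02051044909714644 [ 0.3303 -0.0467 -7.762 ]
[[-0.1789 -0.053  -0.0251]
 [-0.0267 -0.0496  0.0279]
 [-0.0019 -0.021   0.0369]
 [ 0.021   0.0321  0.0398]
 [ 0.04    0.0432  0.0463]
 [ 0.0453  0.0468  0.2207]
 [ 0.0575  0.1299  0.3925]]
```

```bash
cat >> h.py <<'E'
def meas(q,h0=.084):
    q=q[(q[:,0]>-.06)&(q[:,0]<.06)&(abs(q[:,1])<.08)]
    best=None
    for t0 in (-.3,0,.3):
        r=least_squares(lambda t:-q[:,1]*np.sin(t[0])-(q[:,2]-.116)*np.cos(t[0])-h0,[t0],loss="cauchy",f_scale=.002)
        if best is None or r.cost<best.cost: best=r
    return best.x[0]
E
python3 - <<'E'
from h import *
np.set_printoptions(suppress=True,precision=3)
z=np.load("pics/s1.npz")
for h0 in (.082,.085):
    A=[]
    for p,d,t in zip(z["p"],z["d"],z["t"]):
        q=rim(p,d);A.append((t,meas(q[(q[:,2]<.15)&(q[:,2]>-.05)],h0)))
    A=np.array(A);w,c,r=fit(A);print(h0,A[:,1],2*np.pi/w,c,np.hypot(*c[:2]),r)
np.save("pics/A1.npy",A)
E
```

```text
0.082 [ 0.257  0.25   0.23   0.197  0.155  0.112  0.048 -0.014 -0.074 -0.122
 -0.167 -0.214 -0.253 -0.278 -0.287 -0.28  -0.257 -0.223 -0.174 -0.129
 -0.08  -0.022  0.039  0.1    0.143  0.189  0.224  0.245] 1.4050064184852376 [-0.232  0.132 -0.013] 0.2672833448249396 0.004376575771862343
0.085 [ 0.356  0.348  0.329  0.296  0.239  0.152  0.103  0.036 -0.036 -0.136
 -0.234 -0.332 -0.372 -0.394 -0.403 -0.396 -0.376 -0.342 -0.247 -0.146
 -0.048  0.022  0.093  0.143  0.219  0.288  0.324  0.344] 1.308688720605819 [-0.103 -0.359 -0.03 ] 0.3730198027516199 0.018237547253869304
```

```bash
cat >> h.py <<'E'
def resp(n,w,t0,dt=.1,sub=10,lag=.03):
    "matrix: increments d (m/row) -> (theta, theta'/w) at t0+n*dt+.2, and theta history operator"
    T=n*dt+.2; ts=np.linspace(0,T,int(T*50)+1); k=w*w/9.81
    # piecewise-constant velocity: theta(t) = -k * int v(tau) cos(w(t-tau)) dtau
    H=np.zeros((len(ts),n)); G=np.zeros((2,n))
    for i in range(n):
        a=i*dt+lag;b=a+dt
        for j,t in enumerate(ts):
            e=min(b,t)
            if e>a: H[j,i]=-k/dt*(np.sin(w*(t-a))-np.sin(w*(t-e)))/w
        G[0,i]=-k/dt*(np.sin(w*(T-a))-np.sin(w*(T-b)))/w
        G[1,i]=-k/dt*(np.cos(w*(T-a))-np.cos(w*(T-b)))/w
    return ts,H,G
def plan(n,w,c,t0,D,vmax=.046):
    ts,H,G=resp(n,w,t0)
    free=lambda t:(c[0]*np.cos(w*t)+c[1]*np.sin(w*t))
    f1=lambda t:(-c[0]*np.sin(w*t)+c[1]*np.cos(w*t))
    T=t0+ts[-1]; K=np.zeros((n+1,n))
    for i in range(n): K[i,i]=1;K[i+1,i]=-1
    A=np.r_[K,3e3*np.ones((1,n)),300*G]; b=np.r_[np.zeros(n+1),3e3*D,-300*free(T),-300*f1(T)]
    from scipy.optimize import lsq_linear
    d=lsq_linear(A,b,bounds=(-vmax,vmax)).x
    th=H@d+free(t0+ts); return d,np.abs(th).max(),np.hypot(G[0]@d+free(T),G[1]@d+f1(T))
E
python3 - <<'E'
from h import *
from workcell import readout
np.set_printoptions(suppress=True,precision=1,linewidth=160)
A=np.load("pics/A1.npy")
z=np.load("pics/s1.npz"); A=[]
for p,d,t in zip(z["p"],z["d"],z["t"]):
    q=rim(p,d);A.append((t,meas(q[(q[:,2]<.15)&(q[:,2]>-.05)],.082)))
w,c,r=fit(np.array(A)); t0=readout.get_obs()["time"]
best=None
for n in range(15,21):
    for wait in range(0,21-n):
        d,m,res=plan(n,w,c,t0+.1*wait,.545)
        j=np.abs(np.diff(np.r_[0,d,0])).max()
        if best is None or j<best[0]: best=(j,n,wait,d,m,res)
        print(n,wait,"maxjump",round(j*1e3,1),"maxth",m.round(3),"res",res.round(4))
j,n,wait,d,m,res=best
from scipy.interpolate import PchipInterpolator as P
y=np.cumsum(d)/.545*.5325-.2455
X=P([-.2455,-.18,-.12,-.01,.10,.2,.287],[.5537,.5723,.589,.5945,.5965,.594,.591]); Y=P([-.2455,-.13,.0,.12,.2871],[0,0,7.1,14.2,14.2])
for a in y: print(f"[{(X(a)-.5537)*1e3:.1f}, {(a+.2455)*1e3:.1f}] yaw {float(Y(np.clip(a,-.2455,.287))):.1f}")
E
```

```text
15 0 maxjump 38.6 maxth 0.32 res 0.0
15 1 maxjump 40.3 maxth 0.348 res 0.0
15 2 maxjump 46.0 maxth 0.344 res 0.0
15 3 maxjump 86.8 maxth 0.354 res 0.0025
15 4 maxjump 85.0 maxth 0.32 res 0.0358
15 5 maxjump 67.4 maxth 0.277 res 0.0597
16 0 maxjump 27.1 maxth 0.31 res 0.0
16 1 maxjump 29.3 maxth 0.325 res 0.0
16 2 maxjump 33.3 maxth 0.309 res 0.0
16 3 maxjump 63.5 maxth 0.291 res 0.0
16 4 maxjump 92.0 maxth 0.275 res 0.0349
17 0 maxjump 21.2 maxth 0.302 res 0.0
17 1 maxjump 21.3 maxth 0.303 res 0.0
17 2 maxjump 29.6 maxth 0.281 res 0.0
17 3 maxjump 58.5 maxth 0.303 res 0.0
18 0 maxjump 15.7 maxth 0.291 res 0.0
18 1 maxjump 19.0 maxth 0.283 res 0.0
18 2 maxjump 29.6 maxth 0.28 res 0.0
19 0 maxjump 13.7 maxth 0.278 res 0.0
19 1 maxjump 18.7 maxth 0.274 res 0.0
20 0 maxjump 13.4 maxth 0.268 res 0.0
[3.7, 13.1] yaw 0.0
[8.9, 31.2] yaw 0.0
[13.9, 48.8] yaw 0.0
[18.0, 63.2] yaw 0.0
[21.4, 74.6] yaw 0.0
[25.0, 85.4] yaw 0.0
[29.6, 99.4] yaw 0.0
[34.6, 120.2] yaw 0.0
[37.2, 150.0] yaw 0.9
[39.3, 188.8] yaw 3.2
[40.7, 233.6] yaw 6.4
[41.9, 278.6] yaw 9.4
[42.7, 323.5] yaw 12.7
[42.6, 368.5] yaw 14.2
[41.3, 413.4] yaw 14.2
[40.0, 456.1] yaw 14.2
[38.8, 490.8] yaw 14.2
[38.0, 514.7] yaw 14.2
[37.5, 527.8] yaw 14.2
[37.3, 532.5] yaw 14.2
```

```bash
python3 -m jog '[{"rotation":[0,0,0],"translation":[3.7,13,0],"grip":15},{"rotation":[0,0,0],"translation":[8.9,31,0],"grip":15},{"rotation":[0,0,0],"translation":[13.9,49,0],"grip":15},{"rotation":[0,0,0],"translation":[18,63,0],"grip":15},{"rotation":[0,0,0],"translation":[21.4,74.5,0],"grip":15},{"rotation":[0,0,0],"translation":[25,85.5,0],"grip":15},{"rotation":[0,0,0],"translation":[29.5,99.5,0],"grip":15},{"rotation":[0,0,0],"translation":[34.5,120,0],"grip":15},{"rotation":[0,0,1],"translation":[37.2,150,0],"grip":15},{"rotation":[0,0,3.2],"translation":[39.3,189,0],"grip":15},{"rotation":[0,0,6.4],"translation":[40.7,233.5,0],"grip":15},{"rotation":[0,0,9.5],"translation":[41.9,278.5,0],"grip":15},{"rotation":[0,0,12.5],"translation":[42.5,323.5,0],"grip":15},{"rotation":[0,0,14.2],"translation":[42.5,368.5,0],"grip":15},{"rotation":[0,0,14.2],"translation":[41.3,413.5,0],"grip":15},{"rotation":[0,0,14.2],"translation":[40,456,0],"grip":15},{"rotation":[0,0,14.2],"translation":[38.8,491,0],"grip":15},{"rotation":[0,0,14.2],"translation":[38,514.5,0],"grip":15},{"rotation":[0,0,14.2],"translation":[37.5,528,0],"grip":15},{"rotation":[0,0,14.2],"translation":[37.3,532.5,0],"grip":15}]'
cat >> h.py <<'E'
def track(n,tag):
    from workcell import readout
    out=[];D=[]
    for k in range(n):
        o=readout.get_obs(); p,d=imaging.camera("wrist"); D.append((p,d))
        q=rim(p,d); out.append((o["time"],meas(q[(q[:,2]<.15)&(q[:,2]>-.05)],.082)))
    np.savez_compressed(f"pics/{tag}.npz",p=np.array([x[0] for x in D]),d=np.array([x[1] for x in D]),t=np.array([x[0] for x in out]))
    np.save(f"pics/A_{tag}.npy",out)
    return np.array(out)
E
python3 - <<'E'
from h import *
from workcell import readout
np.set_printoptions(suppress=True,precision=4)
a=track(28,"s2");print(a[:,1]);w,c,r=fit(a);print(2*np.pi/w,c,np.hypot(*c[:2]),r)
o=readout.get_obs();print(o["time"],o["ee_pos"],o["tcp_rot"],o["opening"],o["wrist_force"])
z=np.load("pics/s2.npz");cv2.imwrite("pics/w3.png",z["p"][-1][:,:,::-1])
# dryer lips in world
p,d=z["p"][-1].astype(int),z["d"][-1];W=wcloud(d)@Ro.from_euler("xyz",o["tcp_rot"],degrees=True).as_matrix().T+o["ee_pos"]
m=(p[...,0]>150)&(p[...,1]<140)&(p[...,2]<80)&(W[...,2]>.28)&(W[...,2]<.33)
k,l,s,cc=cv2.connectedComponentsWithStats(m.astype(np.uint8))
for j in range(1,k):
    if s[j,4]>20: print(cc[j].round(),s[j,4],np.median(W[l==j],0).round(4),np.median(wcloud(d)[l==j],0).round(4))
E
```

```text
time: 8.2
ee_pos: [0.5823, 0.2844, 0.3807]
tcp_rot: [179.7, 0.5, 178.5]
wrist_force: [0.5, -1.0, -7.5]
opening: 0.021
grasp_force: 69.0
[-0.0091 -0.0126 -0.0152 -0.0189 -0.0228 -0.0252 -0.0283 -0.032  -0.0325
 -0.0332 -0.0311 -0.0288 -0.0263 -0.0221 -0.018  -0.0114 -0.0077 -0.0011
  0.0033  0.0066  0.0098  0.0114  0.0119  0.0123  0.0111  0.0089  0.005
  0.0022]
1.4395002192021045 [-0.0222  0.003  -0.0102] 0.02236847111812848 0.0011980622731346728
9.6 [0.5827 0.2831 0.3809] [179.709    0.5561 178.3843] 0.020656742892642865 [ 0.9351 -0.5799 -7.8321]
[373.  96.] 760 [0.5042 0.3145 0.3081] [0.0801 0.0289 0.0722]
[285. 388.] 27 [0.6829 0.2585 0.3085] [-0.1001 -0.022   0.0733]
```

View pics/w3.png

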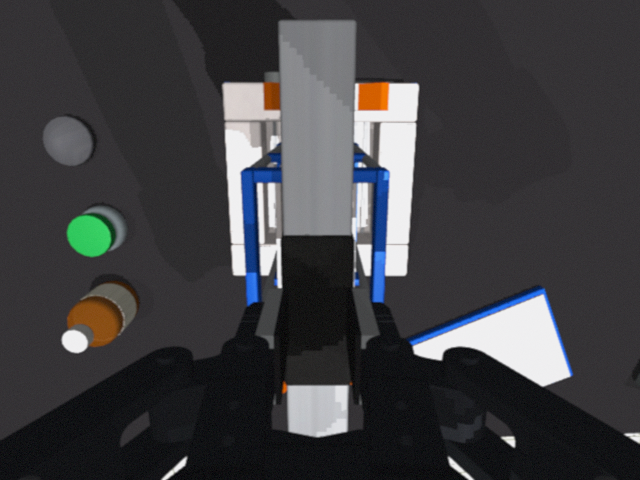

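The carrier hangs nearly upright, with its rim at columns 243–388 straight above the well. The dryer's orange lips show at (272,96) and (373,96), and the swing is down to 0.022 rad. The TCP is short of its target by about 8 mm, at the edge of reach at this height, so I lower to hover height, still clear of the lips.

```bash
python3 -m jog '[{"rotation":[0,0,0],"translation":[0,0,-5],"grip":15},{"rotation":[0,0,0],"translation":[0,0,-15],"grip":15},{"rotation":[0,0,0],"translation":[0,0,-28],"grip":15},{"rotation":[0,0,0],"translation":[0,0,-42],"grip":15},{"rotation":[0,0,0],"translation":[0,0,-53],"grip":15},{"rotation":[0,0,0],"translation":[0,0,-61],"grip":15},{"rotation":[0,0,0],"translation":[0,0,-65],"grip":15},{"rotation":[0,0,0],"translation":[0,0,-65],"grip":15}]'
python3 - <<'E'
from h import *
from workcell import readout
np.set_printoptions(suppress=True,precision=4)
a=track(28,"s3");print(a[:,1]);w=2*np.pi/1.4
for W_ in (None,w): ww,c,r=fit(a,W_);print(2*np.pi/ww,c,np.hypot(*c[:2]),r)
o=readout.get_obs();t0=o["time"];print(t0,o["ee_pos"],o["tcp_rot"],o["opening"],o["wrist_force"])
z=np.load("pics/s3.npz");cv2.imwrite("pics/w4.png",z["p"][-1][:,:,::-1])
p,d=z["p"][-1].astype(int),z["d"][-1];T=wcloud(d);W=T@Ro.from_euler("xyz",o["tcp_rot"],degrees=True).as_matrix().T+o["ee_pos"]
m=(p[...,0]>150)&(p[...,1]<140)&(p[...,2]<80)&(W[...,2]>.28)&(W[...,2]<.33)
k,l,s,cc=cv2.connectedComponentsWithStats(m.astype(np.uint8))
for j in range(1,k):
    if s[j,4]>20: print(cc[j].round(),s[j,:5],np.median(W[l==j],0).round(4),T[l==j].min(0).round(4),T[l==j].max(0).round(4))
g=(p.max(2)-p.min(2)<30)&(T[...,2]>.0)&(T[...,2]<.02);g[:,:270]=0;g[:,370:]=0;g[300:]=0
print("bar",cv2.minAreaRect(T[g][:,:2].astype(np.float32)*1000),np.median(T[g][:,2]))
for n in range(5,15):
  for wait in range(0,6):
    dd,mm,res=plan(n,w,c,t0+.1*wait,0.)
    if wait in(0,3): print(n,wait,np.cumsum(dd*1e3).round(1),res.round(4))
E
```

```text
time: 10.4
ee_pos: [0.5826, 0.2829, 0.3155]
tcp_rot: [179.7, 0.5, 178.4]
wrist_force: [0.0, -0.7, -8.4]
opening: 0.0209
grasp_force: 69.3
[-0.0053 -0.0007  0.0035  0.0068  0.0098  0.011   0.013   0.0106  0.0095
  0.0072  0.004   0.     -0.0055 -0.01   -0.0149 -0.0208 -0.0245 -0.0278
 -0.03   -0.0327 -0.0329 -0.0324 -0.0307 -0.0273 -0.0241 -0.0193 -0.0154
 -0.0104]
1.3954526136846581 [-0.0109 -0.0195 -0.0103] 0.02238668528949577 0.00042873514272884867
1.4 [-0.0139 -0.0175 -0.0103] 0.02235046938862923 0.0004397314122661182
11.8 [0.5827 0.2831 0.3159] [179.7109   0.5553 178.3834] 0.021061469700896344 [ 0.1044  0.0116 -7.7292]
[257.  90.] [244  71  28  38 970] [0.5027 0.2617 0.3101] [ 0.0728 -0.029   0.0002] [ 0.0863 -0.0191  0.0098]
[396.  90.] [ 375   71   43   39 1457] [0.504  0.3148 0.3083] [0.0726 0.0223 0.0016] [0.0863 0.0374 0.0159]
bar ((79.38288879394531, 2.1510772705078125), (36.38010025024414, 13.7113618850708), 89.62762451171875) 0.016685835390384166
5 0 [-16.6 -10.6   9.   15.8   0. ] 0.0
5 3 [-0.5  5.3 11.4  9.6  0. ] 0.0
6 0 [-9.6 -9.2  1.1 11.1 10.4  0. ] 0.0
6 3 [2.4 5.9
[... 308 characters left out ...]
0.6 -0. ] 0.0
10 0 [-0.3  0.1  1.6  3.7  5.7  6.9  6.7  5.   2.3  0. ] 0.0
10 3 [ 2.6  5.5  7.   6.6  4.6  2.  -0.3 -1.3 -1.  -0. ] 0.0
11 0 [0.3 1.2 2.7 4.3 5.8 6.7 6.6 5.5 3.6 1.5 0. ] 0.0
11 3 [ 2.2  4.6  6.1  6.1  4.6  2.2 -0.2 -1.7 -2.  -1.2 -0. ] 0.0
12 0 [0.7 1.9 3.4 5.  6.2 6.7 6.6 5.7 4.2 2.5 0.9 0. ] 0.0
12 3 [ 1.7  3.8  5.1  5.3  4.1  2.1 -0.2 -2.  -2.8 -2.4 -1.2 -0. ] 0.0
13 0 [ 0.8  2.3  3.9  5.4  6.5  6.9  6.7  5.8  4.4  2.9  1.5  0.5 -0. ] 0.0
13 3 [ 1.3  2.9  4.   4.2  3.3  1.6 -0.4 -2.2 -3.3 -3.4 -2.6 -1.2 -0. ] 0.0
14 0 [ 0.9  2.4  4.1  5.6  6.7  7.1  6.8  5.8  4.5  3.   1.7  0.7  0.2 -0. ] 0.0
14 3 [ 0.9  2.1  2.9  3.   2.3  0.8 -1.  -2.7 -3.9 -4.3 -3.8 -2.6 -1.1 -0. ] 0.0
```

Run:
```python
from h import *
from workcell import readout
t0=readout.get_obs()["time"];a=np.load("pics/A_s3.npy");w=2*np.pi/1.398;_,c,r=fit(a,w)
for n in(11,13):
  d,m,res=plan(n,w,c,t0,.004);print(n,np.cumsum(d*1e3).round(1),res,m)
```

```text
11 [0.8 2.3 4.3 6.2 7.8 8.7 8.7 7.9 6.5 5.  4. ] 2.718817427568232e-09 0.016986374386585977
13 [1.1 2.9 5.  6.8 8.2 8.8 8.7 8.  7.  5.8 4.9 4.2 4. ] 2.0210202161771474e-09 0.01592597732608747
```

```bash
python3 -m jog '[{"rotation":[0,0,0],"translation":[0.5,0.8,-1],"grip":15},{"rotation":[-0.05,0.1,0],"translation":[1.2,2.3,-3],"grip":15},{"rotation":[-0.1,0.2,0],"translation":[2,4.3,-5],"grip":15},{"rotation":[-0.15,0.3,0],"translation":[3,6.2,-7],"grip":15},{"rotation":[-0.2,0.4,0],"translation":[4,7.8,-9],"grip":15},{"rotation":[-0.27,0.5,0],"translation":[5,8.7,-11],"grip":15},{"rotation":[-0.27,0.56,0],"translation":[6,8.7,-12],"grip":15},{"rotation":[-0.27,0.56,0],"translation":[7,7.9,-12],"grip":15},{"rotation":[-0.27,0.56,0],"translation":[7.7,6.5,-12],"grip":15},{"rotation":[-0.27,0.56,0],"translation":[8.2,5,-12],"grip":15},{"rotation":[-0.27,0.56,0],"translation":[8.3,4,-12],"grip":15}]'
python3 - <<'E'
from h import *
from workcell import readout
np.set_printoptions(suppress=True,precision=4)
a=track(20,"s4");print(a[:,1]);w=2*np.pi/1.398
ww,c,r=fit(a,w);print(c,np.hypot(*c[:2]),r)
o=readout.get_obs();t0=o["time"];print(t0,o["ee_pos"],o["tcp_rot"],o["q"])
for n in(11,13):
  d,m,res=plan(n,w,c,t0,.0);print(n,np.cumsum(d*1e3).round(1),res,m)
E
```

```text
time: 12.9
ee_pos: [0.5911, 0.2868, 0.3041]
tcp_rot: [180.0, 0.0, 178.4]
wrist_force: [-0.4, 0.1, -7.9]
opening: 0.0208
grasp_force: 69.4
[-0.0053 -0.0068 -0.0069 -0.0081 -0.0074 -0.0089 -0.0091 -0.0074 -0.0079
 -0.0075 -0.0067 -0.0053 -0.0042 -0.004  -0.0034 -0.0031 -0.0041 -0.0031
 -0.0021 -0.0016]
[ 0.0027 -0.0015 -0.005 ] 0.0030917125024497415 0.0006438931677820268
13.9 [0.591  0.2871 0.3039] [179.996    0.0029 178.3851] [ 25.904   26.326   47.5048 111.1743   0.0021  27.5189]
11 [ 0.3  0.6  0.8  0.8  0.5  0.2 -0.2 -0.4 -0.4 -0.2 -0. ] 1.2665677367254227e-09 0.0030583510356553562
13 [ 0.2  0.4  0.5  0.5  0.3  0.1 -0.2 -0.4 -0.6 -0.5 -0.4 -0.2 -0. ] 6.132832751374654e-10 0.0030583510356553562
```

Amplitude is 0.003 rad, so it is practically still and the pose is reached exactly. I hold well past two seconds.

```bash
python3 -m jog '[{"rotation":[0,0,0],"translation":[0,0,0],"grip":15},{"rotation":[0,0,0],"translation":[0,0,0],"grip":15},{"rotation":[0,0,0],"translation":[0,0,0],"grip":15},{"rotation":[0,0,0],"translation":[0,0,0],"grip":15},{"rotation":[0,0,0],"translation":[0,0,0],"grip":15},{"rotation":[0,0,0],"translation":[0,0,0],"grip":15},{"rotation":[0,0,0],"translation":[0,0,0],"grip":15},{"rotation":[0,0,0],"translation":[0,0,0],"grip":15},{"rotation":[0,0,0],"translation":[0,0,0],"grip":15},{"rotation":[0,0,0],"translation":[0,0,0],"grip":15},{"rotation":[0,0,0],"translation":[0,0,0],"grip":15},{"rotation":[0,0,0],"translation":[0,0,0],"grip":15},{"rotation":[0,0,0],"translation":[0,0,0],"grip":15},{"rotation":[0,0,0],"translation":[0,0,0],"grip":15}]'
python3 - <<'E'
from h import *
from workcell import readout
np.set_printoptions(suppress=True,precision=4)
a=track(20,"s5");print(a[:,1]);w=2*np.pi/1.398
ww,c,r=fit(a,w);print(c,np.hypot(*c[:2]),r)
o=readout.get_obs();print(o["time"],o["ee_pos"])
z=np.load("pics/s5.npz")
p,d=z["p"][-1].astype(int),z["d"][-1];T=wcloud(d)
m=(p[...,0]>150)&(p[...,1]<140)&(p[...,2]<80)&(T[...,2]<.04)
k,l,s,cc=cv2.connectedComponentsWithStats(m.astype(np.uint8))
for j in range(1,k):
    if s[j,4]>20: print(cc[j].round(),s[j,:5],T[l==j].min(0).round(4),T[l==j].max(0).round(4))
g=(p.max(2)-p.min(2)<30)&(T[...,2]>.0)&(T[...,2]<.02)&(p.sum(2)>150);g[:,:270]=0;g[:,370:]=0;g[220:]=0
g2=(p.max(2)-p.min(2)<30)&(T[...,2]<.016)&(p.sum(2)>150);g2[:,:270]=0;g2[:,370:]=0;g2[220:]=0
for q in (g,g2): print("bar",q.sum(),np.percentile(T[q],[1,50,99],axis=0).round(4).tolist())
import cv2
s_,_=imaging.camera("side");cv2.imwrite("pics/side5.png",cv2.resize(s_[130:430,80:330,::-1],None,fx=2,fy=2))
E
```

```text
time: 15.3
ee_pos: [0.5911, 0.2871, 0.3039]
tcp_rot: [180.0, 0.0, 178.4]
wrist_force: [0.5, 0.5, -7.6]
opening: 0.0207
grasp_force: 69.4
[-0.002  -0.0035 -0.0034 -0.0043 -0.0048 -0.0051 -0.0052 -0.0066 -0.0068
 -0.0068 -0.0074 -0.008  -0.0079 -0.0083 -0.0075 -0.0084 -0.0072 -0.0072
 -0.0057 -0.0053]
[ 0.0021 -0.0018 -0.0053] 0.0027746158561918846 0.00039667994827050513
16.3 [0.5911 0.287  0.3039]
[248.  64.] [ 226   42   46   45 1774] [ 0.0807 -0.0334 -0.0097] [ 0.0946 -0.0181  0.0057]
[397.  62.] [ 373   42   42   44 1315] [ 0.0803  0.0195 -0.01  ] [0.0944 0.0335 0.0033]
[373.  79.] [367  68  15  19 125] [ 0.0807  0.0179 -0.0022] [0.087  0.0224 0.0052]
bar 670 [[0.0803, -0.0185, 0.003], [0.087, 0.0158, 0.005], [0.0942, 0.0184, 0.0198]]
bar 15306 [[0.0364, -0.0165, -0.026], [0.0711, -0.0009, -0.0245], [0.0975, 0.0163, 0.0079]]
```

View pics/side5.png

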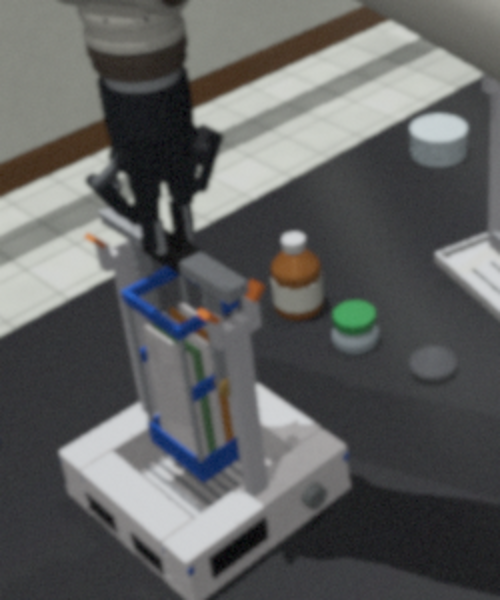

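The side view shows the carrier upright over the well, with the crossbar just above both orange forks (crop (90,240) and (240,300)). Swing amplitude is 0.003 rad and it has been held for over 3 s. The lips lie symmetric about the tool (±33 mm) and the bar is 31 mm above its seat, so I lower now.

```bash
python3 -m jog '[{"rotation":[0,0,0],"translation":[0,0,-1],"grip":15},{"rotation":[0,0,0],"translation":[0,0,-3],"grip":15},{"rotation":[0,0,0],"translation":[0,0,-6],"grip":15},{"rotation":[0,0,0],"translation":[0,0,-9.5],"grip":15},{"rotation":[0,0,0],"translation":[0,0,-13],"grip":15},{"rotation":[0,0,0],"translation":[0,0,-16.5],"grip":15},{"rotation":[0,0,0],"translation":[0,0,-20],"grip":15},{"rotation":[0,0,0],"translation":[0,0,-23],"grip":15},{"rotation":[0,0,0],"translation":[0,0,-25.5],"grip":15},{"rotation":[0,0,0],"translation":[0,0,-27.5],"grip":15},{"rotation":[0,0,0],"translation":[0,0,-29],"grip":15},{"rotation":[0,0,0],"translation":[0,0,-29.5],"grip":15},{"rotation":[0,0,0],"translation":[0,0,-29.5],"grip":15}]'
```

```text
time: 17.65
ee_pos: [0.591, 0.287, 0.2744]
tcp_rot: [180.0, 0.0, 178.4]
wrist_force: [0.3, -0.0, -7.0]
opening: 0.0211
grasp_force: 69.4
```

```bash
python3 -m jog '[{"rotation":[0,0,0],"translation":[0,0,-0.6],"grip":15},{"rotation":[0,0,0],"translation":[0,0,-1.2],"grip":15},{"rotation":[0,0,0],"translation":[0,0,-1.8],"grip":15},{"rotation":[0,0,0],"translation":[0,0,-1.8],"grip":15}]'
```

```text
time: 18.05
ee_pos: [0.5911, 0.2871, 0.2733]
tcp_rot: [180.0, 0.1, 178.4]
wrist_force: [-0.6, -0.1, -2.0]
opening: 0.0208
grasp_force: 71.4
```

```bash
python3 -m jog '[{"rotation":[0,0,0],"translation":[0,0,-0.4],"grip":15},{"rotation":[0,0,0],"translation":[0,0,-0.4],"grip":15},{"rotation":[0,0,0],"translation":[0,0,-0.4],"grip":15}]'
python3 - <<'E'
from h import *
np.set_printoptions(suppress=True,precision=4)
a=track(8,"s6");print(a[:,1])
E
```

```text
time: 18.35
ee_pos: [0.5911, 0.2871, 0.2732]
tcp_rot: [180.0, 0.1, 178.4]
wrist_force: [-0.9, -0.4, 4.8]
opening: 0.0212
grasp_force: 73.7
[-0.004  -0.0046 -0.0058 -0.0062 -0.0078 -0.0071 -0.0084 -0.0071]
```

Seated: the forks carry it all. I open and retreat straight up.

```bash
python3 -m jog '[{"rotation":[0,0,0],"translation":[0,0,0.2],"grip":22},{"rotation":[0,0,0],"translation":[0,0,0.2],"grip":26},{"rotation":[0,0,0],"translation":[0,0,0.2],"grip":32},{"rotation":[0,0,0],"translation":[0,0,0.2],"grip":42},{"rotation":[0,0,0],"translation":[0,0,0.2],"grip":55},{"rotation":[0,0,0],"translation":[0,0,0.2],"grip":70},{"rotation":[0,0,0],"translation":[0,0,0.2],"grip":80},{"rotation":[0,0,0],"translation":[0,0,0.2],"grip":80},{"rotation":[0,0,0],"translation":[0,0,10],"grip":80},{"rotation":[0,0,0],"translation":[0,0,30],"grip":80},{"rotation":[0,0,0],"translation":[0,0,55],"grip":80},{"rotation":[0,0,0],"translation":[0,0,75],"grip":80},{"rotation":[0,0,0],"translation":[0,0,90],"grip":80},{"rotation":[0,0,0],"translation":[0,0,90],"grip":80}]'
python3 - <<'E'
from h import *
from workcell import readout
np.set_printoptions(suppress=True,precision=4)
o=readout.get_obs();R=Ro.from_euler("xyz",o["tcp_rot"],degrees=True).as_matrix();print(o["time"],o["ee_pos"],o["wrist_force"])
A=[]
for k in range(14):
    p,d=imaging.camera("wrist");W=wcloud(d)@R.T+o["ee_pos"]
    T=(W-[.591,.287,.273])@R
    q=p.astype(int);m=(q[...,2]>120)&(q[...,2]>1.8*q[...,0])&(q[...,2]>1.4*q[...,1])&np.isfinite(T[...,0])
    q=T[m];q=q[(q[:,2]<.1)&(q[:,2]>-.05)];A.append(meas(q,.082))
print(np.array(A))
s=p.astype(int);b=(s.max(2)-s.min(2)<30)&(W[...,2]>.275)&(W[...,2]<.30)&(abs(W[...,1]-.287)<.03)&(abs(W[...,0]-.591)<.11)
x=W[b];print(x[x[:,0]<.56].mean(0),x[x[:,0]>.62].mean(0) if (x[:,0]>.62).any() else None)
cv2.imwrite("pics/w9.png",p[:,:,::-1])
s_,_=imaging.camera("side");cv2.imwrite("pics/side9.png",s_[...,::-1])
E
```

```text
time: 20.15
ee_pos: [0.5915, 0.2873, 0.3639]
tcp_rot: [179.9, 0.2, 178.4]
wrist_force: [0.5, -0.2, -0.3]
opening: 0.08
grasp_force: 0.0
20.15 [0.5915 0.2873 0.3639] [ 0.4718 -0.1674 -0.2708]
[-0.0124 -0.0733  0.0975  0.1099  0.1116  0.107   0.1    -0.0926 -0.0848
 -0.0802 -0.076  -0.073  -0.071  -0.0713]
[0.5237 0.2888 0.2978] [0.658  0.2848 0.2967]
```

View pics/w9.png

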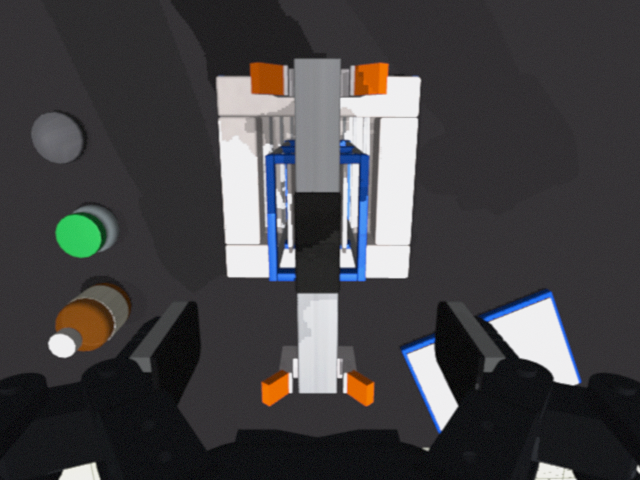

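View pics/side9.png

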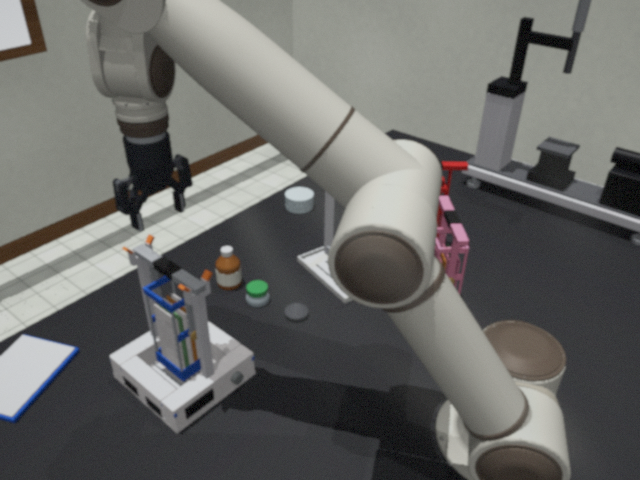

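The wrist view shows the crossbar down between the lips at both ends ((317,75) and (317,372)), with the rim symmetric at columns 268–368. The side view agrees, and the bystanders are in place. My tilt estimate jumps between two solutions at this range, so I check stillness with the rim's columns directly.

Run:
```python
from h import *
L=[]
for k in range(15):
    p,d=imaging.camera("wrist");q=p.astype(int)
    m=(q[...,2]>120)&(q[...,2]>1.8*q[...,0])&(q[...,2]>1.4*q[...,1])
    r=m[180:240]; u=np.arange(640)
    L.append([np.mean(np.where(r[:,250:285])[1])+250,np.mean(np.where(r[:,350:385])[1])+350])
L=np.array(L);print(L.round(2).tolist(),"pp",np.ptp(L,0))
```

```text
[[270.75, 362.9], [270.77, 362.92], [270.81, 362.95], [270.87, 363.03], [270.99, 363.18], [271.07, 363.28], [271.16, 363.36], [271.23, 363.43], [271.38, 363.48], [271.43, 363.54], [271.49, 363.58], [271.53, 363.62], [271.53, 363.63], [271.55, 363.63], [271.52, 363.6]] pp [0.80699935 0.72933771]
```

The remaining swing is about ±0.0035 rad, so it hangs still. I'm handing in.

```bash
python3 -c "
from workcell import bot;print(bot.job_done())"
```

```text
the job is handed in; nothing more can be done
None
```

The blue carrier hangs in both dryer forks, released, with about ±0.0035 rad of swing left. It was held still (about ±0.003 rad) above the forks for over 3 s before lowering, and the job was handed in at about 21 s of the 54 s allowed.

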